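# Put the screwdriver set back in its foam tray in order of size

### The arm

A 6-joint arm with a two-finger parallel gripper is mounted at the origin on the work surface. World frame = base frame: x ahead of the robot, y to its left, z up, the work surface at z = 0. Lengths are in mm, angles in rad, forces in N, time in s.
With the tool pointing down it reaches from about 275 to 750 mm from the base axis. Payload 10.2 kg.
Tool frame: the origin (TCP) lies at the very end of the fingers, on their centre line; the grasp point (between the pads) lies 19 mm behind it; z points along the fingers, y is the line along which they close (so a half turn about z gives the same grasp; the last joint's range is limited). The gripper opens to 85 mm and grips with 20 to 120 N. Pads are 22 mm wide; open, the fingers measure 114 mm over their backs; the gripper's body (76 mm by 85 mm) begins 54 mm behind the grasp point. The pads swing forward as they close: fully open they stand 13 mm farther back than shut.
Start: joints at [-1.559, 0.313, 1.498, -0, 1.331, -0.223], TCP at [122.127, -510.604, 202.494] pointing down, gripper open.
Joint ranges: [-2.94, 2.94], [-0.97, 2.17], [0.19, 2.56], [-1.23, 4.37], [0.02, 3.11], [-2.88, 2.88]. Speed limits (rad/s): [2.39, 2.39, 3.01, 3.14, 3.14, 3.14].

### API

Orientations are given as a unit quaternion [w, x, y, z].
In Python, from rig import ctrl gives the robot as it stands.
- The arm moves only by the shell command python3 -m inch 'ROWS' [OPENING] [FORCE]. ROWS is text: rows parted by semicolons, each of 6 numbers parted by spaces: the shift along the tool's x, y, z in mm, then the turn, a rotation vector about the tool's x, y, z in units of 6 degrees (1.0 is 6 degrees). A call has exactly 10 rows; each row shifts and turns the commanded pose from where the row before left it, along the tool's axes as they then stand; what a row does not reach is not made up. A row lasts 1/12 s, in which the tool goes at most 41.7 mm and 7.16 degrees, less where a joint would pass 70% of its speed; a pose out of reach is approached as far as the arm can. A call with a gripper value outside its range is refused whole. OPENING is the opening, from 0 (shut) to 1 (fully open), set as the call begins (- or left out, the last holds). The fingers move at their own pace and stop on an object; FORCE is the grip in N (left out, the last holds). Time passes only in rows, so rows that do not move let the fingers close, or fill a call up. It gives the time, the measured TCP pose, the force, the opening and the grip force at its end, in the units of the state.
- ctrl.sense(): the state, without advancing time (a new reading comes with each control period).
- ctrl.capture(name): name is "scene" or "top" or "wrist"; returns a dict with "image" (400x640x3 uint8, red, green, blue), "intrinsics" (3x3 intrinsics, pixels), "rvec" (rotation vector, rad) and "tvec" (3), from world to camera coordinates, as OpenCV has them. Camera axes: x right, y down, z forward; pixel columns grow to the right and rows downward; lengths in mm; the calibration is good to about 2 mm. A picture is of the moment at which its call begins. There is no depth.
- ctrl.finish_job(): hands the job in; it is judged then, once.
The state is a dict: "time_s": time; "joints": joint angles; "dq": joint speeds; "tau": joint torques, N m; "eef_pos": TCP position; "ee_rot": TCP orientation; "force": force on the tool from outside, world axes, zero at the start; "wrist_torque": the same for the moment, N m; "grip_width": opening from 0.0 (shut) to 1.0 (fully open); "grip_force": force on a finger pad.
Only numpy, scipy, OpenCV 4.12 (cv2) and the standard library are available. Lean on these libraries where they do the work, as an engineer would, in place of code of your own. Each camera call takes 0.05 s, during which the arm holds its last target. There are 200 camera calls.

### The job

Put the four screwdrivers from the bench mat back into the foam tool tray in order of size, shortest to longest, each lying flat and straight in the cut-out of its own size with its handle in the wide handle end and its blade along the narrow channel. Leave the multimeter and the tape measure where they are.

Things in the scene. Friction and masses are not known exactly. Their poses are not given: they have to be found in the camera images.
- driver_1: The shortest of 4 loose screwdrivers, teal handles, 122 mm long: handle 72 mm, octagonal, 24 mm thick (front fifth slimmer); blade 50 mm, 5 mm thick; about 40 g. Origin on its axis where blade meets handle; +x to the tip; middle of handle (grip here) at x = -36 mm. Lying flat the axis is 12 mm above its support. Starts on the grey mat, top 3 mm above the desk.
- driver_2: The second shortest of 4 loose screwdrivers, teal handles, 157 mm long: handle 82 mm, octagonal, 27 mm thick (front fifth slimmer); blade 75 mm, 5.5 mm thick; about 60 g. Origin on its axis where blade meets handle; +x to the tip; middle of handle (grip here) at x = -41 mm. Lying flat the axis is 13.5 mm above its support. The four lie about 70 mm apart, in any order, blades either way.
- driver_3: The second longest of 4 loose screwdrivers, teal handles, 194 mm long: handle 94 mm, octagonal, 30 mm thick (front fifth slimmer); blade 100 mm, 6 mm thick; about 90 g. Origin on its axis where blade meets handle; +x to the tip; middle of handle (grip here) at x = -47 mm. Lying flat the axis is 15 mm above its support. Starts on the mat as driver_1.
- driver_4: The longest of 4 loose screwdrivers, teal handles, 231 mm long: handle 106 mm, octagonal, 33 mm thick (front fifth slimmer); blade 125 mm, 7 mm thick; about 130 g. Origin on its axis where blade meets handle; +x to the tip; middle of handle (grip here) at x = -53 mm. Lying flat the axis is 16.5 mm above its support. Starts on the mat as driver_1.
- well_1: The shortest of 4 driver-shaped cut-outs (yellow floor) in a fixed black foam tray; for driver_1. Origin on its floor, 11 mm above the desk, where the driver's blade-handle joint belongs; +x to the blade end. Handle part 46 mm wide, x = -84 to 12 mm; blade channel 14 mm wide, to x = 62 mm. Foam top 8 mm above the floor. Cut-outs lie parallel, 68 mm apart.
- well_2: The second shortest of 4 driver-shaped cut-outs (yellow floor) in a fixed black foam tray; for driver_2. Origin on its floor, 11 mm above the desk, where the driver's blade-handle joint belongs; +x to the blade end. Handle part 49 mm wide, x = -94 to 12 mm; blade channel 14 mm wide, to x = 87 mm. A finger trough 46 mm wide, equally deep, crosses all four at the middles of the handles.
- well_3: The second longest of 4 driver-shaped cut-outs (yellow floor) in a fixed black foam tray; for driver_3. Origin on its floor, 11 mm above the desk, where the driver's blade-handle joint belongs; +x to the blade end. Handle part 52 mm wide, x = -106 to 12 mm; blade channel 14 mm wide, to x = 112 mm. Foam top 8 mm above the floor.
- well_4: The longest of 4 driver-shaped cut-outs (yellow floor) in a fixed black foam tray; for driver_4. Origin on its floor, 11 mm above the desk, where the driver's blade-handle joint belongs; +x to the blade end. Handle part 55 mm wide, x = -118 to 12 mm; blade channel 14 mm wide, to x = 137 mm. Foam top 8 mm above the floor.
- multimeter: Orange and black digital multimeter lying on the desk beyond the work, 165 x 85 mm, 48 mm high; origin under its middle. Not part of the job.
- tape_measure: Black and yellow tape measure standing on the desk to the robot's right, 72 x 36 mm, 52 mm high; origin under its middle. Not part of the job.
Things that resemble listed ones, but are neither listed nor needed, are in the scene too. Leave any red look-alike of the driver_1 alone. What is shaped like the driver_2 but red is not meant.

How it is judged:
By the outcome, as a careful person would: the job done as asked, in the order asked, and still so for the second after the job is handed in, with the robot touching nothing.
It also fails if it takes over 99 s, if anything falls off the work surface, if the arm or the gripper's body presses on something with over 40 N, if the wrist force passes 120 N, or if a joint passes its speed limit or range.

## Working session

There is one attempt and no reset: what is moved stays moved. The work goes in short steps, Python scripts to look and compute and a shell command to move; the robot and the scene stay as the last step left them, time stands still between calls to the robot, and variables do not carry over. Pictures are saved under pics/ and viewed, at most 16 in all, crops included, and the job is handed in when it is done.

```bash
mkdir -p pics; ls
python3 - <<'E'
from rig import ctrl
import cv2
for n in("scene","top"):
    c=ctrl.capture(n); cv2.imwrite(f"pics/{n}0.png",c["image"][:,:,::-1]); print(n,c["intrinsics"],c["rvec"],c["tvec"])
print(ctrl.sense())
E
```

```text
pics
scene [[508.45961457   0.         318.66115373]
 [  0.         508.45961457 199.45685911]
 [  0.           0.           1.        ]] [ 1.0506884   2.46375843 -0.94054504] [ 434.17981305 -181.73281715 1629.02233369]
top [[411.89696159   0.         325.70149042]
 [  0.         411.89696159 189.30577831]
 [  0.           0.           1.        ]] [ 2.17162008 -2.18038149  0.16374298] [-146.96634434  520.81105041  989.60101783]
{'time_s': 0.1, 'joints': array([-1.55941123e+00,  3.13399204e-01,  1.49835699e+00,  1.32621213e-05,
        1.33103610e+00, -2.23406121e-01]), 'dq': array([ 8.97798957e-04, -2.22375680e-03, -2.64044298e-03, -5.35126283e-05,
        1.04539404e-03,  3.41117670e-04]), 'tau': array([ 1.83094500e-03, -4.12902939e+01, -2.60146308e+01, -2.29583875e-04,
        3.01966509e-03, -2.48535247e-05]), 'eef_pos': array([ 122.12150893, -510.32138897,  201.99124705]), 'ee_rot': array([-5.95771114e-04,  9.93117052e-01,  1.17124555e-01,  6.98724561e-05]), 'force': array([0.14423026, 0.90485456, 0.25292006]), 'wrist_torque': array([ 0.01762296,  0.03524182, -0.07587775]), 'grip_force': 0.0, 'grip_width': 1.001750515094157}
```

View pics/top0.png

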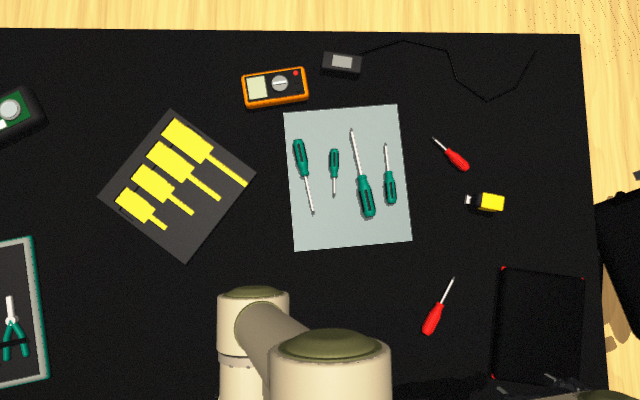

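View pics/scene0.png

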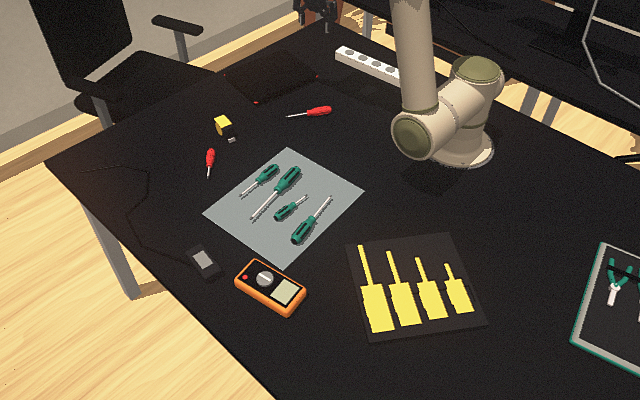

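Top view: the teal drivers are at (300,155)-(313,213) [A], (334,150)-(334,196) [B], (366,215)-(351,130) [C] and (390,203)-(386,145) [D]. The red look-alikes at (450,153) and (437,308) are not meant. The wells run from longest at (205,150) to shortest at (140,208). I'll measure lengths to tell A from D.

```bash
cat > h.py <<'E'
import numpy as np, cv2
from rig import ctrl
from scipy.spatial.transform import Rotation as R
def unproj(c,px,z):
    M=cv2.Rodrigues(np.array(c["rvec"],float))[0]; t=np.ravel(c["tvec"])
    p=np.c_[np.array(px,float).reshape(-1,2),np.ones(len(np.array(px).reshape(-1,2)))]
    d=(np.linalg.inv(c["intrinsics"])@p.T).T@M; o=-M.T@t
    return (o+d*((z-o[2])/d[:,2])[:,None])[:,:2]
def comps(mask,amin=60):
    n,l,s,_=cv2.connectedComponentsWithStats(mask.astype(np.uint8))
    return [np.argwhere(l==i)[:,::-1] for i in range(1,n) if s[i,4]>=amin]
def hsv(c): return cv2.cvtColor(c["image"],cv2.COLOR_RGB2HSV).astype(int)
def teal(c): h=hsv(c); return (h[...,0]>72)&(h[...,0]<98)&(h[...,1]>120)&(h[...,2]>30)
def yellow(c): h=hsv(c); return (h[...,0]>24)&(h[...,0]<36)&(h[...,1]>150)&(h[...,2]>100)
def rect(w):
    r=cv2.minAreaRect(w.astype(np.float32)); b=cv2.boxPoints(r); e1,e2=b[1]-b[0],b[2]-b[1]
    e=e1 if np.hypot(*e1)>np.hypot(*e2) else e2
    return np.array(r[0]),max(r[1]),min(r[1]),np.degrees(np.arctan2(e[1],e[0]))%180
def show(c,name): cv2.imwrite(f"pics/{name}.png",c["image"][:,:,::-1])
E
python3 - <<'E'
from h import *
c=ctrl.capture("top")
for nm,m,z in(("teal",teal(c),17),("yel",yellow(c),11)):
    for p in comps(m):
        w=unproj(c,p,z); r=rect(w); print(nm,p.mean(0).round(),[np.round(v,1) for v in r],"pca centroid",w.mean(0).round(1))
T=dict(A=[(299,139),(313,213)],B=[(334,149),(334,196)],C=[(369,217),(351,129)],D=[(391,204),(386,144)])
for k,v in T.items():
    w=unproj(c,v,17); print(k,w.round(),np.hypot(*(w[1]-w[0])).round())
im=cv2.resize(c["image"][90:260,270:480],None,fx=3.5,fy=3.5,interpolation=cv2.INTER_CUBIC); cv2.imwrite("pics/crop.png",im[:,:,::-1])
E
```

```text
teal [301. 157.] [array([605.5, -86.8]), np.float64(94.2), np.float64(26.5), np.float32(11.8)] pca centroid [605.2 -87.2]
teal [334. 163.] [array([ 590.8, -171.1]), np.float64(69.8), np.float64(20.4), np.float32(179.6)] pca centroid [ 590.5 -170.6]
teal [390. 187.] [array([ 529.1, -313.4]), np.float64(80.0), np.float64(25.6), np.float32(2.3)] pca centroid [ 527.9 -312.5]
teal [366. 196.] [array([ 507.5, -250. ]), np.float64(106.2), np.float64(30.8), np.float32(11.5)] pca centroid [ 505.7 -250.9]
teal [ 37. 310.] [array([235.1, 588.5]), np.float64(343.3), np.float64(116.0), np.float32(11.2)] pca centroid [236.3 542.1]
teal [ 13. 332.] [array([189.4, 593.3]), np.float64(51.3), np.float64(46.5), np.float32(101.4)] pca centroid [184.8 592.7]
teal [ 24. 349.] [array([145.1, 563.7]), np.float64(36.2), np.float64(16.9), np.float32(18.2)] pca centroid [144.6 563.4]
teal [  6. 353.] [array([135.1, 603.8]), np.float64(33.9), np.float64(16.0), np.float32(4.8)] pca centroid [135.5 604.8]
yel [195. 146.] [array([611.3, 152.3]), np.float64(255.0), np.float64(56.2), np.float32(53.1)] pca centroid [633.7 182.9]
yel [176. 166.] [array([565.1, 203.5]), np.float64(216.8), np.float64(53.4), np.float32(53.3)] pca centroid [582.4 227.7]
yel [157. 187.] [array([518. , 255.1]), np.float64(179.2), np.float64(50.6), np.float32(52.7)] pca centroid [530.8 272.5]
yel [138. 207.] [array([470.8, 305.3]), np.float64(145.5), np.float64(47.5), np.float32(53.1)] pca centroid [479.5 317.6]
yel [493. 201.] [array([ 492. , -577.6]), np.float64(56.5), np.float64(39.7), np.float32(78.6)] pca centroid [ 491.7 -577.6]
A [[ 652.  -82.]
 [ 462. -117.]] 192.0
B [[ 626. -171.]
 [ 505. -170.]] 121.0
C [[ 452. -258.]
 [ 678. -216.]] 230.0
D [[ 484. -314.]
 [ 639. -305.]] 155.0
```

View pics/crop.png

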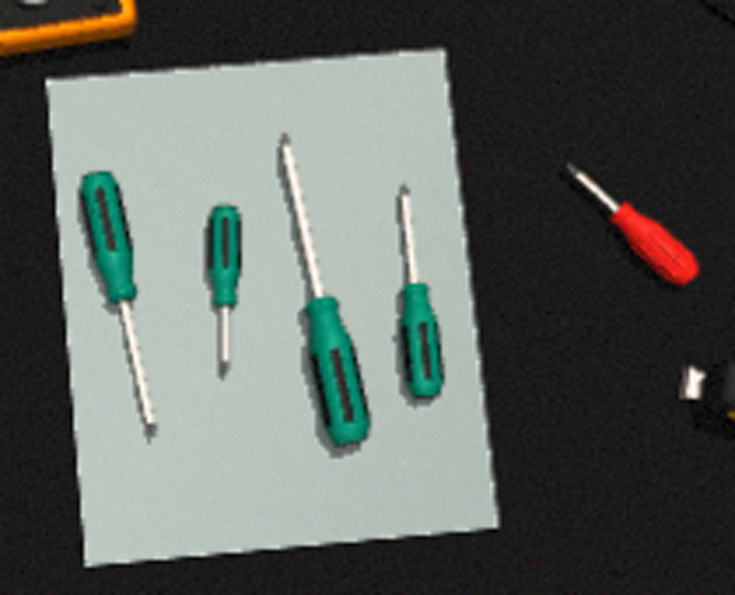

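A is driver_3 (192 mm), B is driver_1 (121 mm), C is driver_4 (230 mm) and D is driver_2 (155 mm). The handle lengths agree: 94, 70, 106 and 80 mm. The wells match their given sizes and the 68 mm spacing. The crop confirms that the red one is not among the four. I'm approaching driver_1 first.

```bash
cat >> h.py <<'E'
PICK={1:(590.8,-171,179.6),2:(529,-313,2.6),3:(605.5,-87,191.2),4:(507.5,-250,11.2)}  # handle middle, tip dir
PLACE={1:(485.8,325.3,233.1),2:(540.6,285.1,233.1),3:(595.2,243.5,233.1),4:(648.9,202.3,233.1)}
def go(x,y,z,psi):
    "shift along present tool axes (then turn about z, in 6 deg units) to a pointing-down target"
    s=ctrl.sense(); q=s["ee_rot"]; r=R.from_quat([q[1],q[2],q[3],q[0]]); M=r.as_matrix()
    p=np.degrees(np.arctan2(M[1,0],M[0,0])); d=(psi-p+180)%360-180
    print("pos",s["eef_pos"].round(1),"psi",p.round(1),"tilt",M[:2,2].round(3),"shift",(M.T@(np.array([x,y,z])-s["eef_pos"])).round(1),"turn",(-d/6).round(2),"t",round(s["time_s"],2),"q6",round(s["joints"][5],2))
E
python3 -m inch '0 0 0 0 0 1.12; 0 0 0 0 0 1.12; 26 -18.9 6.2 0 0 0; 26 -18.9 6.2 0 0 0; 26 -18.9 6.2 0 0 0; 26 -18.9 6.2 0 0 0; 26 -18.9 6.2 0 0 0; 26 -18.9 6.2 0 0 0; 26 -18.9 6.2 0 0 0; 26 -18.9 6.2 0 0 0' 0.7
python3 -m inch '26 -18.9 6.2 0 0 0; 26 -18.9 6.2 0 0 0; 26 -18.9 6.2 0 0 0; 26 -18.9 6.2 0 0 0; 26 -18.9 6.2 0 0 0; 26 -18.9 6.2 0 0 0; 26 -18.9 6.2 0 0 0; 26 -18.9 6.2 0 0 0; 26 -18.9 6.2 0 0 0; 26 -18.9 6.2 0 0 0'
python3 - <<'E'
from h import *
go(590.8,-171,90,-.4); show(ctrl.capture("wrist"),"w1")
E
```

```text
time_s: 0.98
eef_pos: [331.1, -358.1, 152.5]
ee_rot: [-0.0, 1.0, 0.0, -0.0]
force: [0.6, -1.2, 0.3]
grip_width: 0.701
grip_force: 0.0
time_s: 1.82
eef_pos: [591.1, -169.0, 90.3]
ee_rot: [-0.0, 1.0, 0.0, -0.0]
force: [0.2, -0.6, 0.4]
grip_width: 0.7
grip_force: 0.0
pos [ 591.1 -169.    90.3] psi 0.0 tilt [-0.  0.] shift [-0.3  2.   0.3] turn 0.07 t 1.82 q6 1.1
```

View pics/w1.png

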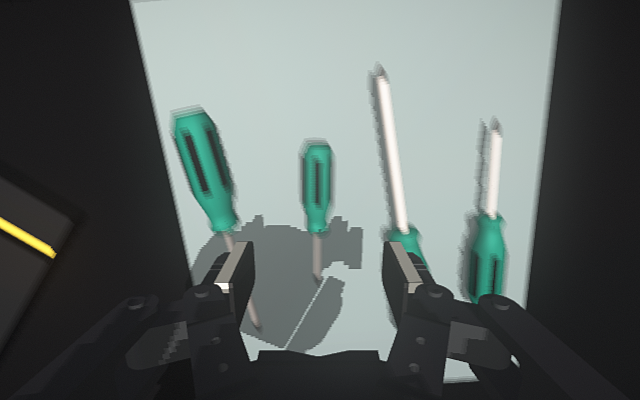

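The driver_1 handle (318,185) is centred between the pads (245 and 390). I'm descending.

```bash
python3 -m inch '0 2 20 0 0 0; 0 0 22 0 0 0; 0 0 20 0 0 0; 0 0 12 0 0 0; 0 0 7 0 0 0; 0 0 4 0 0 0; 0 0 0 0 0 0; 0 0 0 0 0 0; 0 0 0 0 0 0; 0 0 0 0 0 0'
python3 -m inch '0 0 0 0 0 0; 0 0 0 0 0 0; 0 0 0 0 0 0; 0 0 0 0 0 0; 0 0 0 0 0 0; 0 0 0 0 0 0; 0 0 0 0 0 0; 0 0 0 0 0 0; 0 0 0 0 0 0; 0 0 0 0 0 0' 0 50
python3 -m inch '0 0 -4 0 0 0; 0 0 -8 0 0 0; 0 0 -12 0 0 0; 0 0 -16 0 0 0; 0 0 -20 0 0 0; 0 0 -20 0 0 0; 0 0 -10 0 0 0; 0 0 0 0 0 0; 0 0 0 0 0 0; 0 0 0 0 0 0'
python3 - <<'E'
from h import *
go(*PLACE[1][:2],95,53.1); show(ctrl.capture("wrist"),"w2")
E
```

```text
time_s: 2.7
eef_pos: [590.5, -172.5, 6.8]
ee_rot: [0.0, 1.0, 0.0, 0.001]
force: [-0.5, -0.4, -0.1]
grip_width: 0.701
grip_force: 0.0
time_s: 3.53
eef_pos: [590.0, -172.3, 5.9]
ee_rot: [-0.0, 1.0, 0.0, -0.0]
force: [0.3, 0.4, -0.9]
grip_width: 0.003
grip_force: 0.0
time_s: 4.37
eef_pos: [589.5, -172.1, 94.9]
ee_rot: [-0.0, 1.0, 0.0, -0.001]
force: [0.3, -0.5, 0.1]
grip_width: -0.004
grip_force: 0.0
pos [ 589.5 -172.1   94.9] psi 0.0 tilt [-0.002  0.001] shift [-1.036e+02 -4.974e+02  4.000e-01] turn -8.85 t 4.37 q6 1.1
```

View pics/w2.png

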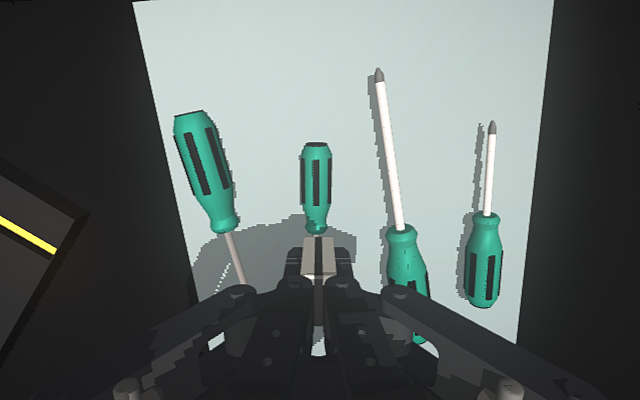

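The fingers closed on nothing, and the driver still lies at (316,185). I'm checking my measurement against the wrist camera.

Run:
```python
from h import *
c=ctrl.capture("wrist")
M=cv2.Rodrigues(np.array(c["rvec"]))[0]; print("cam",(-M.T@np.ravel(c["tvec"])).round(), "fwd",M[2].round(2))
for p in comps(teal(c),400):
    w=unproj(c,p,17); r=rect(w); print(p.mean(0).round(),[np.round(v,1) for v in r])
t=ctrl.capture("top"); 
for n,k in(("wrist",c),("top",t)):
    q=cv2.projectPoints(np.array([ctrl.sense()["eef_pos"]]),np.array(k["rvec"],float),np.array(k["tvec"],float),k["intrinsics"],None)[0]; print(n,"tcp px",q.ravel().round())
M=cv2.Rodrigues(np.array(t["rvec"]))[0]; print("topcam",(-M.T@np.ravel(t["tvec"])).round())
for p in comps(teal(t)):
    w=unproj(t,p,17); print(p.mean(0).round(),w.mean(0).round(1))
```

```text
cam [ 665. -173.  266.] fwd [-0.29  0.   -0.96]
[206. 172.] [array([602.3, -87. ]), np.float64(97.0), np.float64(30.5), np.float32(12.3)]
[316. 188.] [array([ 589.7, -170.8]), np.float64(72.0), np.float64(21.7), np.float32(179.4)]
[486. 261.] [array([ 525.3, -313. ]), np.float64(87.4), np.float64(29.0), np.float32(5.0)]
[407. 261.] [array([ 522.6, -247. ]), np.float64(67.1), np.float64(32.5), np.float32(15.2)]
wrist tcp px [317. 231.]
top tcp px [336. 157.]
topcam [ 400. -115. 1048.]
[390. 187.] [ 527.9 -312.7]
[366. 197.] [ 502.4 -252.2]
[ 33. 271.] [326.8 557.2]
[ 13. 331.] [185.  592.8]
[ 40. 360.] [119.4 524.9]
[ 24. 349.] [144.2 563.2]
[  6. 353.] [135.4 604.9]
```

The wrist camera agrees on the position, (589.7,-171). I'll go down again and look before closing.

```bash
python3 -m inch '0 0 10 0 0 0; 0 -1 20 0 0 0; 0 0 20 0 0 0; 0 0 20 0 0 0; 0 0 10 0 0 0; 0 0 6 0 0 0; 0 0 4 0 0 0; 0 0 0 0 0 0; 0 0 0 0 0 0; 0 0 0 0 0 0' 0.7
python3 - <<'E'
from h import *
go(590,-171,5,0)
c=ctrl.capture("wrist");s=ctrl.capture("scene")
p=cv2.projectPoints(np.array([ctrl.sense()["eef_pos"]]),np.array(s["rvec"],float),np.array(s["tvec"],float),s["intrinsics"],None)[0].ravel().astype(int); print(p)
a=s["image"][p[1]-60:p[1]+40,p[0]-80:p[0]+80]
a=cv2.resize(a,(640,400),interpolation=cv2.INTER_CUBIC)
im=np.vstack([cv2.resize(c["image"],(480,300)),cv2.resize(a,(480,300))]); cv2.imwrite("pics/w3.png",im[:,:,::-1])
E
```

```text
time_s: 5.35
eef_pos: [590.6, -171.6, 6.8]
ee_rot: [0.0, 1.0, 0.0, 0.001]
force: [0.1, -0.4, -0.1]
grip_width: 0.704
grip_force: 0.0
pos [ 590.6 -171.6    6.8] psi 0.0 tilt [ 0.001 -0.001] shift [-0.6 -0.6  1.8] turn 0.0 t 5.35 q6 1.1
[284 212]
```

View pics/w3.png

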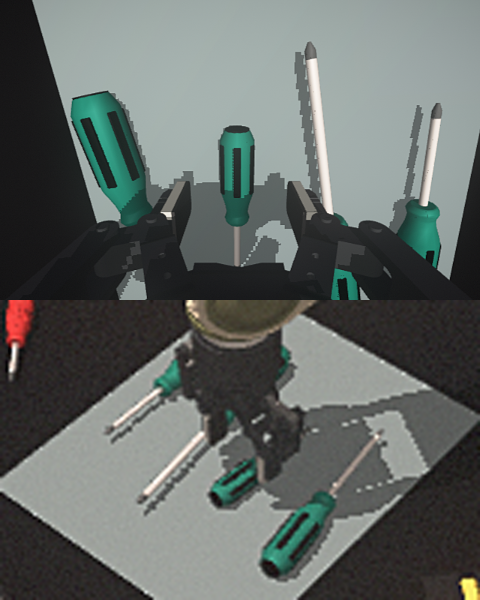

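The pads stand either side of the handle. I'll close gently and read the grip.

```bash
python3 -m inch '0 0.5 0.6 0 0 0; 0 0 0 0 0 0; 0 0 0 0 0 0; 0 0 0 0 0 0; 0 0 0 0 0 0; 0 0 0 0 0 0; 0 0 0 0 0 0; 0 0 0 0 0 0; 0 0 0 0 0 0; 0 0 0 0 0 0' 0.2 40
python3 - <<'E'
from h import *
go(590,-171,5,0)
c=ctrl.capture("wrist");s=ctrl.capture("scene")
a=cv2.resize(s["image"][152:252,204:364],(640,400),interpolation=cv2.INTER_CUBIC)
im=np.vstack([cv2.resize(c["image"],(480,300)),cv2.resize(a,(480,300))]); cv2.imwrite("pics/w4.png",im[:,:,::-1])
E
```

```text
time_s: 6.28
eef_pos: [590.1, -171.8, 5.3]
ee_rot: [-0.0, 1.0, 0.0, 0.0]
force: [0.2, -0.3, -0.4]
grip_width: 0.198
grip_force: 0.0
pos [ 590.1 -171.8    5.3] psi 0.0 tilt [0. 0.] shift [-0.1 -0.8  0.3] turn 0.0 t 6.28 q6 1.1
```

View pics/w4.png

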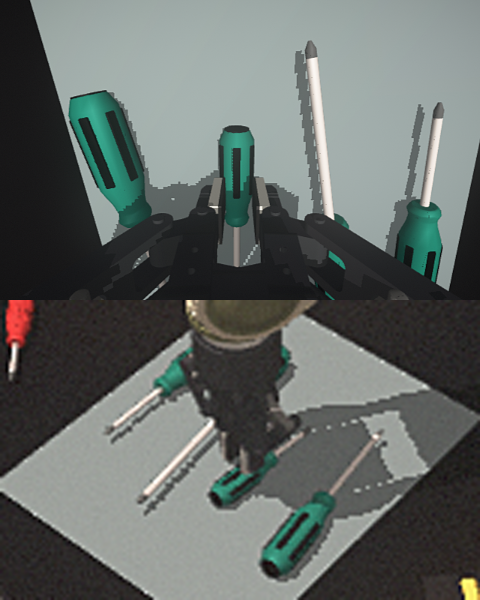

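The pads show no contact at 17 mm opening and appear above the handle's front in both views. The tips really stand about 20 mm higher than the TCP reading. I'll feel my way down with the fingers open and watch the force.

```bash
python3 -m inch '0 -0.8 0 0 0 0; 0 0 0 0 0 0; 0 0 0 0 0 0; 0 0 2 0 0 0; 0 0 2 0 0 0; 0 0 2 0 0 0; 0 0 2 0 0 0; 0 0 1 0 0 0; 0 0 0 0 0 0; 0 0 0 0 0 0' 0.6
python3 - <<'E'
from h import *
s=ctrl.sense(); print(s["force"],s["eef_pos"])
c=ctrl.capture("wrist")
im=cv2.resize(c["image"][100:400,120:520],(800,600)); cv2.imwrite("pics/w5.png",im[:,:,::-1])
E
```

```text
time_s: 7.22
eef_pos: [590.0, -171.0, -3.8]
ee_rot: [-0.0, 1.0, 0.0, -0.0]
force: [-0.8, -0.3, -0.2]
grip_width: 0.597
grip_force: 0.0
[-0.80681643 -0.3282415  -0.17025046] [ 590.02486289 -170.99358207   -3.78447956]
```

View pics/w5.png

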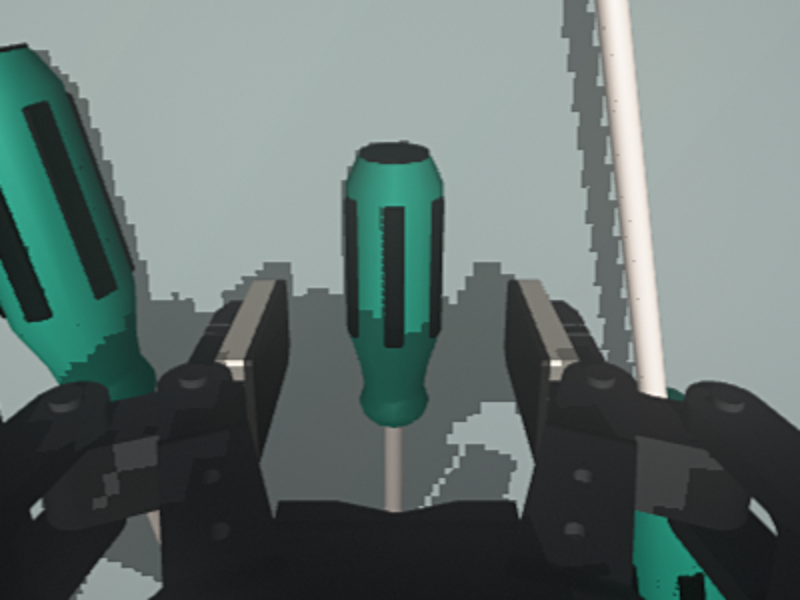

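At TCP z = -3.8 there is no contact yet, so the offset is real. I'll keep probing in small steps.

```bash
Z='0 0 0 0 0 0'
python3 -m inch '0 0 1.5 0 0 0; 0 0 1.5 0 0 0; 0 0 1.5 0 0 0; 0 0 1.5 0 0 0; 0 0 0 0 0 0; 0 0 0 0 0 0; 0 0 0 0 0 0; 0 0 0 0 0 0; 0 0 0 0 0 0; 0 0 0 0 0 0' 0.4
python3 - <<'E'
from h import *
s=ctrl.sense(); print(s["force"],s["eef_pos"])
c=ctrl.capture("wrist"); im=c["image"].astype(int)
# bounding geometry: handle and pad rows
t=teal(c)[:, 270:370]; print("handle rows",np.where(t.any(1))[0][[0,-1]])
E
python3 -m inch '0 0 1 0 0 0; 0 0 1 0 0 0; 0 0 1 0 0 0; 0 0 1 0 0 0; 0 0 0 0 0 0; 0 0 0 0 0 0; 0 0 0 0 0 0; 0 0 0 0 0 0; 0 0 0 0 0 0; 0 0 0 0 0 0' 0.4
```

```text
time_s: 8.1
eef_pos: [590.1, -171.0, -9.7]
ee_rot: [0.0, 1.0, 0.0, 0.0]
force: [0.2, 0.1, 0.2]
grip_width: 0.401
grip_force: 0.0
[0.18278297 0.07507065 0.16163917] [ 590.06485004 -171.02493673   -9.65776509]
handle rows [182 320]
time_s: 8.98
eef_pos: [590.1, -171.0, -13.6]
ee_rot: [0.0, 1.0, 0.0, 0.0]
force: [-0.3, -0.5, 0.5]
grip_width: 0.399
grip_force: 0.0
```

```bash
python3 -m inch '0 0 1 0 0 0; 0 0 1 0 0 0; 0 0 1 0 0 0; 0 0 1 0 0 0; 0 0 0 0 0 0; 0 0 0 0 0 0; 0 0 0 0 0 0; 0 0 0 0 0 0; 0 0 0 0 0 0; 0 0 0 0 0 0' 0.4
python3 -m inch '0 0 0 0 0 0; 0 0 0 0 0 0; 0 0 0 0 0 0; 0 0 0 0 0 0; 0 0 0 0 0 0; 0 0 0 0 0 0; 0 0 0 0 0 0; 0 0 0 0 0 0; 0 0 0 0 0 0; 0 0 0 0 0 0' 0.2 30
python3 - <<'E'
from h import *
c=ctrl.capture("wrist")
im=cv2.resize(c["image"][100:400,120:520],(800,600)); cv2.imwrite("pics/w6.png",im[:,:,::-1])
E
```

```text
time_s: 9.82
eef_pos: [590.1, -171.0, -17.7]
ee_rot: [0.0, 1.0, 0.0, 0.0]
force: [-0.8, 0.1, 0.1]
grip_width: 0.404
grip_force: 0.0
time_s: 10.65
eef_pos: [590.1, -171.1, -17.6]
ee_rot: [0.0, 1.0, 0.0, 0.0]
force: [-0.5, 0.6, 3.9]
grip_width: 0.27
grip_force: 32.1
```

View pics/w6.png

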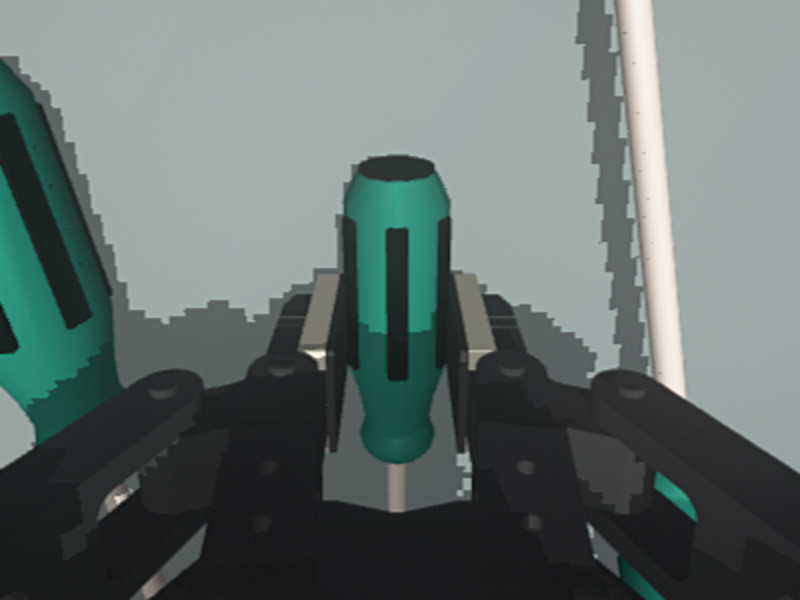

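Driver_1 is now held: width 0.27 is about 23 mm, with 32 N of grip. The true tips are roughly 20 mm above the reported TCP. I'll firm the grip, lift and carry.

```bash
python3 -m inch '0 0 0 0 0 0; 0 0 0 0 0 0; 0 0 -3 0 0 0; 0 0 -8 0 0 0; 0 0 -14 0 0 0; 0 0 -20 0 0 0; 0 0 -20 0 0 0; 0 0 -15 0 0 0; 0 0 -8 0 0 0; 0 0 0 0 0 0' 0.1 60
python3 - <<'E'
from h import *
go(*PLACE[1][:2],70,53.1)
E
```

```text
time_s: 11.53
eef_pos: [590.8, -171.3, 72.2]
ee_rot: [0.001, 1.0, 0.0, 0.001]
force: [-0.7, 0.4, -0.2]
grip_width: 0.261
grip_force: 58.9
pos [ 590.8 -171.3   72.2] psi 0.0 tilt [ 0.003 -0.001] shift [-104.8 -496.7    1.2] turn -8.85 t 11.53 q6 1.1
```

```bash
python3 -m inch '-3 -12 0 0 0 0; -5 -24 0 0 0 0; -6 -27 0 0 0 0; -6 -28 0 0 0 0; -6 -28 0 0 0 0; -6 -28 0 0 0 0; -6 -28 0 0 0 0; -6 -28 0 0 0 0; -6 -28 0 0 0 0; -6 -28 0 0 0 0'
python3 -m inch '-6 -28 0 0 0 0; -6 -28 0 0 0 0; -6 -28 0 0 0 0; -6 -28 0 0 0 0; -6 -28 0 0 0 0; -6 -28 0 0 0 0; -6 -27 0 0 0 0; -4 -24 0 0 0 0; -3 -13 0 0 0 0; 0 -6 0 0 0 0'
python3 -m inch '0 0 0 0 0 -0.6; 0 0 0 0 0 -1; 0 0 0 0 0 -1.1; 0 0 0 0 0 -1.1; 0 0 0 0 0 -1.1; 0 0 0 0 0 -1.1; 0 0 0 0 0 -1.1; 0 0 0 0 0 -1; 0 0 0 0 0 -0.75; 0 0 0 0 0 0'
python3 - <<'E'
from h import *
go(*PLACE[1][:2],72,53.1)
c=ctrl.capture("wrist"); t=ctrl.capture("top")
M=cv2.Rodrigues(np.array(c["rvec"]))[0]; print("cam",(-M.T@np.ravel(c["tvec"])).round())
for p in comps(teal(c),800):
    w=unproj(c,p,72+20+12); print("wr",p.mean(0).round(),[np.round(v,1) for v in rect(w)])
    w=unproj(c,p,72+20+12)
for p in comps(yellow(c),300):
    w=unproj(c,p,11); print("wr yel",p.mean(0).round(),[np.round(v,1) for v in rect(w)])
a=cv2.resize(t["image"][120:270,80:280],(720,540),interpolation=cv2.INTER_CUBIC)
im=np.vstack([cv2.resize(c["image"],(480,300)),cv2.resize(t["image"][120:270,60:300],(480,300))]); cv2.imwrite("pics/w7.png",im[:,:,::-1])
E
```

```text
time_s: 12.37
eef_pos: [532.1, 90.0, 69.0]
ee_rot: [-0.0, 1.0, 0.0, -0.001]
force: [-0.1, 0.1, -0.4]
grip_width: 0.257
grip_force: 58.9
time_s: 13.2
eef_pos: [483.2, 327.5, 69.2]
ee_rot: [0.0, 1.0, 0.001, -0.001]
force: [0.8, -0.0, -0.5]
grip_width: 0.26
grip_force: 58.9
time_s: 14.03
eef_pos: [484.9, 325.0, 69.7]
ee_rot: [0.0, 0.894, 0.448, -0.001]
force: [0.2, 1.0, 0.2]
grip_width: 0.261
grip_force: 58.9
pos [484.9 325.   69.7] psi 53.2 tilt [-0.001 -0.001] shift [ 0.8  0.6 -2.3] turn 0.02 t 14.03 q6 1.03
cam [530. 384. 241.]
wr [318. 262.] [array([483.3, 321.7]), np.float64(73.3), np.float64(21.5), np.float32(53.6)]
wr yel [596. 198.] [array([623.6, 167.8]), np.float64(210.8), np.float64(54.3), np.float32(52.8)]
wr yel [504. 196.] [array([581.5, 224.7]), np.float64(159.3), np.float64(51.4), np.float32(53.0)]
wr yel [411. 196.] [array([532.1, 271.7]), np.float64(131.3), np.float64(48.9), np.float32(53.2)]
wr yel [323. 160.] [array([492.5, 332.7]), np.float64(71.5), np.float64(46.4), np.float32(53.2)]
```

View pics/w7.png

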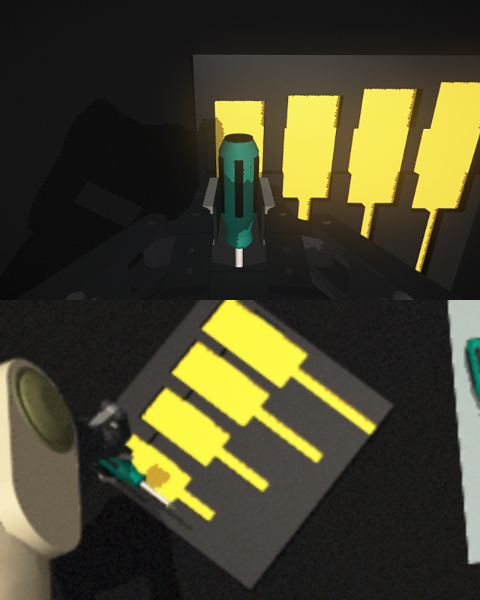

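Driver_1 hangs straight over well_1: the wrist fit gives a handle length of 73 mm and a heading of 53.6°. It needs about 3.6 mm along the tool x axis. I'll shift and lower to TCP z ≈ -9, which is pick height plus 8.

```bash
python3 -m inch '3.6 0.5 4 0 0 0; 0 0 12 0 0 0; 0 0 18 0 0 0; 0 0 18 0 0 0; 0 0 12 0 0 0; 0 0 7 0 0 0; 0 0 4 0 0 0; 0 0 2 0 0 0; 0 0 0 0 0 0; 0 0 0 0 0 0'
python3 - <<'E'
from h import *
go(487.4,326.5,-9.2,53.1)
t=ctrl.capture("top")
a=cv2.resize(t["image"][150:270,90:250],(800,600),interpolation=cv2.INTER_CUBIC); cv2.imwrite("pics/w8.png",a[:,:,::-1])
E
```

```text
time_s: 14.97
eef_pos: [487.9, 328.7, -6.1]
ee_rot: [0.0, 0.895, 0.447, 0.001]
force: [0.8, -0.2, -0.6]
grip_width: 0.263
grip_force: 58.9
pos [487.9 328.7  -6.1] psi 53.1 tilt [0.001 0.   ] shift [-2.1  0.9  3.1] turn 0.0 t 14.97 q6 1.04
```

View pics/w8.png

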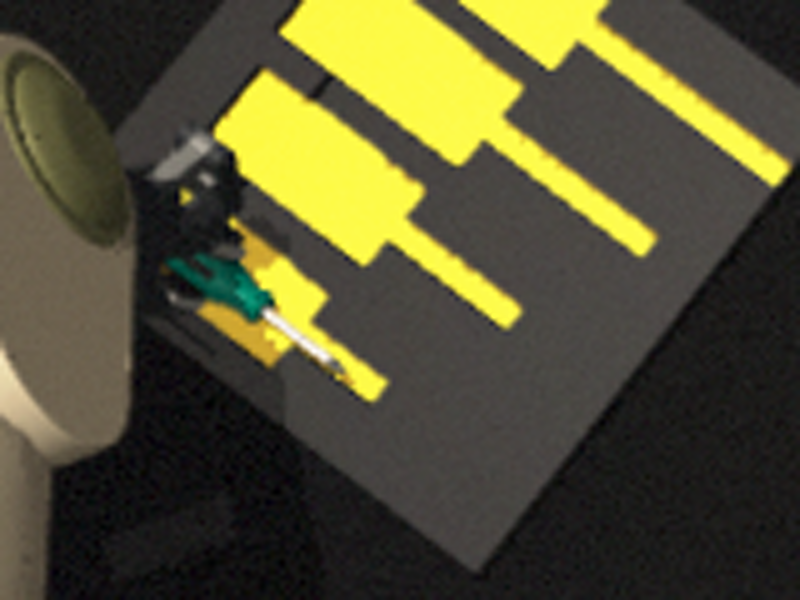

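Blade tip (340,365) lies over channel 1, whose end is at (375,390), and the handle is over the wide part. I'll lower the last 3 mm, release and rise.

```bash
python3 -m inch '-1 0.5 1 0 0 0; 0 0 1.5 0 0 0; 0 0 0.5 0 0 0; 0 0 0 0 0 0; 0 0 0 0 0 0; 0 0 0 0 0 0; 0 0 0 0 0 0; 0 0 0 0 0 0; 0 0 0 0 0 0; 0 0 0 0 0 0'
python3 -m inch '0 0 0 0 0 0; 0 0 0 0 0 0; 0 0 0 0 0 0; 0 0 0 0 0 0; 0 0 0 0 0 0; 0 0 0 0 0 0; 0 0 -3 0 0 0; 0 0 -6 0 0 0; 0 0 -12 0 0 0; 0 0 -20 0 0 0' 0.5
python3 -m inch '0 0 -20 0 0 0; 0 0 -20 0 0 0; 0 0 -5 0 0 0; 0 0 0 0 0 -1.1; 0 0 0 0 0 -1.1; 0 0 0 0 0 -1.1; 0 0 0 0 0 -1.1; 0 0 0 0 0 -1.1; 0 0 0 0 0 -1.1; 0 0 0 0 0 -1.1'
python3 - <<'E'
from h import *
go(525.3,-313,75,182.6)
c=ctrl.capture("top")
for p in comps(teal(c)): 
    if p[:,0].max()<250 and p[:,0].min()>70: print(p.mean(0),[np.round(v,1) for v in rect(unproj(c,p,24))])
E
```

```text
time_s: 15.85
eef_pos: [487.4, 327.4, -9.4]
ee_rot: [0.0, 0.894, 0.447, 0.0]
force: [-1.0, -2.3, 5.7]
grip_width: 0.259
grip_force: 59.6
time_s: 16.68
eef_pos: [486.6, 327.1, 31.3]
ee_rot: [-0.0, 0.895, 0.447, -0.001]
force: [0.2, 0.1, -0.1]
grip_width: 0.5
grip_force: 0.0
time_s: 17.52
eef_pos: [487.2, 327.4, 76.4]
ee_rot: [-0.0, 0.645, 0.764, -0.0]
force: [0.6, 0.1, 0.3]
grip_width: 0.497
grip_force: 0.0
pos [487.2 327.4  76.4] psi 99.6 tilt [-0.  0.] shift [-637.8  -69.6    1.4] turn -13.83 t 17.52 q6 0.22
[131.30243902 202.88780488] [array([488.8, 328.8]), np.float64(75.8), np.float64(20.6), np.float32(53.5)]
```

Driver_1 lies in well_1: handle middle (488.8,328.8) against the target (485.8,325.3), well inside the 12 mm of slack, with heading 53.5°. Next is driver_2.

```bash
python3 -m inch '0 0 0 0 0 -1; 0 0 0 0 0 -1; 0 0 0 0 0 -1; 0 0 0 0 0 -1; 0 0 0 0 0 -1; 0 0 0 0 0 -1; 0 0 0 0 0 -1; 0 0 0 0 0 -1; 0 0 0 0 0 -1; 0 0 0 0 0 -1'
python3 -m inch '0 0 0 0 0 -1; 0 0 0 0 0 -1; 0 0 0 0 0 -1; 0 0 0 0 0 -0.83; 0 -20 0 0 0 0; -1 -30 0 0 0 0; 0 -30 0 0 0 0; -1 -30 0 0 0 0; 0 -30 0 0 0 0; -1 -30 0 0 0 0'
python3 -m inch '0 -30 0 0 0 0; -1 -30 0 0 0 0; 0 -30 0 0 0 0; -1 -30 0 0 0 0; 0 -30 0 0 0 0; -1 -30 0 0 0 0; 0 -30 0 0 0 0; -1 -30 0 0 0 0; 0 -30 0 0 0 0; -1 -30 0 0 0 0'
python3 -m inch '-1 -30 0 0 0 0; -1 -30 0 0 0 0; 0 -30 0 0 0 0; -1 -30 0 0 0 0; 0 -20 0 0 0 0; -1 -11 0 0 0 0; 0 0 0 0 0 0; 0 0 0 0 0 0; 0 0 0 0 0 0; 0 0 0 0 0 0'
python3 - <<'E'
from h import *
go(528,-313,-16,182.6)
c=ctrl.capture("wrist")
for p in comps(teal(c),500): print(p.mean(0).round(),[np.round(v,1) for v in rect(unproj(c,p,17))])
E
```

```text
time_s: 18.4
eef_pos: [487.2, 327.4, 76.4]
ee_rot: [-0.0, 0.178, 0.984, 0.0]
force: [0.9, -0.2, 0.6]
grip_width: 0.497
grip_force: 0.0
time_s: 19.23
eef_pos: [496.8, 156.4, 76.5]
ee_rot: [0.0, -0.019, 1.0, 0.0]
force: [1.1, -0.4, 0.4]
grip_width: 0.5
grip_force: 0.0
time_s: 20.07
eef_pos: [513.8, -143.3, 76.5]
ee_rot: [0.0, -0.018, 1.0, -0.0]
force: [-0.1, 1.2, 0.5]
grip_width: 0.5
grip_force: 0.0
time_s: 20.9
eef_pos: [524.3, -291.2, 76.4]
ee_rot: [-0.0, -0.021, 1.0, 0.0]
force: [0.3, 0.2, 0.0]
grip_width: 0.5
grip_force: 0.0
pos [ 524.3 -291.2   76.4] psi -177.7 tilt [-0.  0.] shift [ -2.8 -22.   92.4] turn -0.04 t 20.9 q6 -2.31
[379. 171.] [array([ 510.3, -248.6]), np.float64(111.0), np.float64(32.4), np.float32(11.7)]
[290. 203.] [array([ 531.3, -312. ]), np.float64(84.7), np.float64(25.0), np.float32(2.6)]
[568. 302.] [array([610.8, -84.1]), np.float64(105.0), np.float64(36.9), np.float32(12.3)]
```

Driver_2's handle middle is (530,-312.5) and its heading is 2.6°, with both cameras agreeing. I'm descending and gripping.

```bash
python3 -m inch '-3 -12 0 0 0 0; -2 -9.5 6 0 0 0; 0 0 16 0 0 0; 0 0 18 0 0 0; 0 0 18 0 0 0; 0 0 14 0 0 0; 0 0 10 0 0 0; 0 0 6 0 0 0; 0 0 3 0 0 0; 0 0 0 0 0 0'
python3 -m inch '0 0 1 0 0 0; 0 0 1 0 0 0; 0 0 0 0 0 0; 0 0 0 0 0 0; 0 0 0 0 0 0; 0 0 0 0 0 0; 0 0 0 0 0 0; 0 0 0 0 0 0; 0 0 0 0 0 0; 0 0 0 0 0 0' 0.45
python3 -m inch '0 0 0 0 0 0; 0 0 0 0 0 0; 0 0 0 0 0 0; 0 0 0 0 0 0; 0 0 0 0 0 0; 0 0 0 0 0 0; 0 0 0 0 0 0; 0 0 0 0 0 0; 0 0 0 0 0 0; 0 0 0 0 0 0' 0.1 60
python3 - <<'E'
from h import *
go(528,-313,-17,182.6); print(ctrl.sense()["force"])
E
```

```text
time_s: 21.78
eef_pos: [530.0, -313.8, -14.9]
ee_rot: [-0.0, -0.02, 1.0, 0.0]
force: [-0.5, -0.4, 0.2]
grip_width: 0.502
grip_force: 0.0
time_s: 22.62
eef_pos: [530.0, -313.9, -16.7]
ee_rot: [0.0, -0.02, 1.0, -0.0]
force: [0.3, 0.0, 0.7]
grip_width: 0.45
grip_force: 0.0
time_s: 23.45
eef_pos: [530.2, -314.0, -16.4]
ee_rot: [0.0, -0.02, 1.0, -0.0]
force: [0.1, -0.1, 4.4]
grip_width: 0.296
grip_force: 60.2
pos [ 530.2 -314.   -16.4] psi -177.7 tilt [ 0. -0.] shift [2.1 1.1 0.6] turn -0.05 t 23.45 q6 -2.34
[ 0.14303912 -0.12708733  4.36035314]
```

```bash
python3 -m inch '0 0 -3 0 0 0; 0 0 -8 0 0 0; 0 0 -14 0 0 0; 0 0 -20 0 0 0; 0 0 -20 0 0 0; 0 0 -15 0 0 0; 0 0 -8 0 0 0; 0 0 0 0 0 0; -1 10 0 0 0 0; -1 20 0 0 0 0'
python3 -m inch '-1.5 28 0 0 0 0; -1.5 28 0 0 0 0; -1.5 28 0 0 0 0; -1.5 28 0 0 0 0; -1.5 28 0 0 0 0; -1.5 28 0 0 0 0; -1.5 28 0 0 0 0; -1.5 28 0 0 0 0; -1.5 28 0 0 0 0; -1.5 28 0 0 0 0'
python3 -m inch '-1.5 28 0 0 0 0; -1.5 28 0 0 0 0; -1.5 28 0 0 0 0; -1.5 28 0 0 0 0; -1.5 28 0 0 0 0; -1.5 28 0 0 0 0; -1.5 28 0 0 0 0; -1.5 28 0 0 0 0; -1.5 28 0 0 0 0; -1.5 20 0 0 0 0'
python3 -m inch '-1.5 10 0 0 0 0; -1 6 0 0 0 0; 0 0 0 0 0 0.6; 0 0 0 0 0 1; 0 0 0 0 0 1.1; 0 0 0 0 0 1.1; 0 0 0 0 0 1.1; 0 0 0 0 0 1.1; 0 0 0 0 0 1.1; 0 0 0 0 0 1.1'
python3 -m inch '0 0 0 0 0 1.1; 0 0 0 0 0 1.1; 0 0 0 0 0 1.1; 0 0 0 0 0 1.1; 0 0 0 0 0 1.1; 0 0 0 0 0 1.1; 0 0 0 0 0 1.1; 0 0 0 0 0 1.1; 0 0 0 0 0 1.1; 0 0 0 0 0 1.1'
python3 - <<'E'
from h import *
go(*PLACE[2][:2],-8,53.1)
E
```

```text
time_s: 24.28
eef_pos: [530.1, -284.0, 69.9]
ee_rot: [-0.001, -0.019, 1.0, 0.0]
force: [0.3, -0.2, -1.1]
grip_width: 0.296
grip_force: 59.5
time_s: 25.12
eef_pos: [533.3, -1.3, 70.0]
ee_rot: [-0.001, -0.02, 1.0, 0.0]
force: [1.2, 0.4, -0.8]
grip_width: 0.293
grip_force: 59.5
time_s: 25.95
eef_pos: [536.9, 271.4, 69.8]
ee_rot: [-0.001, -0.021, 1.0, -0.0]
force: [-0.4, -0.2, -1.0]
grip_width: 0.291
grip_force: 59.5
time_s: 26.78
eef_pos: [540.3, 284.0, 70.7]
ee_rot: [-0.0, 0.401, 0.916, -0.001]
force: [0.3, -0.0, -1.1]
grip_width: 0.295
grip_force: 59.5
time_s: 27.62
eef_pos: [540.3, 284.0, 70.7]
ee_rot: [-0.0, 0.835, 0.55, -0.001]
force: [0.8, -0.2, -1.9]
grip_width: 0.296
grip_force: 59.5
pos [540.3 284.   70.7] psi 66.7 tilt [-0.001 -0.001] shift [ 1.2 -0.1 78.7] turn 2.27 t 27.62 q6 0.7
```

```bash
python3 -m inch '0 0 0 0 0 0.9; 0 0 0 0 0 0.8; 0 0 0 0 0 0.57; 0 0 10 0 0 0; 0 0 12 0 0 0; 0 0 10 0 0 0; 0 0 6 0 0 0; 0 0 2 0 0 0; 0 0 0 0 0 0; 0 0 0 0 0 0'
python3 - <<'E'
from h import *
go(*PLACE[2][:2],-8,53.1)
c=ctrl.capture("wrist"); z=ctrl.sense()["eef_pos"][2]+16.5+3+13.5
for p in comps(teal(c),800): print(p.mean(0).round(),[np.round(v,1) for v in rect(unproj(c,p,z))])
c=ctrl.capture("top")
im=cv2.resize(c["image"][120:270,90:290],(800,600),interpolation=cv2.INTER_CUBIC); cv2.imwrite("pics/w9.png",im[:,:,::-1])
E
```

```text
time_s: 28.45
eef_pos: [540.7, 285.1, 31.4]
ee_rot: [0.0, 0.893, 0.45, 0.0]
force: [0.8, 0.7, -0.6]
grip_width: 0.293
grip_force: 59.5
pos [540.7 285.1  31.4] psi 53.5 tilt [0. 0.] shift [-0.  -0.1 39.4] turn 0.07 t 28.45 q6 0.93
[199. 222.] [array([509.3, 329.6]), np.float64(57.8), np.float64(18.5), np.float32(54.0)]
[318. 256.] [array([539.7, 282.5]), np.float64(85.2), np.float64(25.5), np.float32(53.4)]
```

View pics/w9.png

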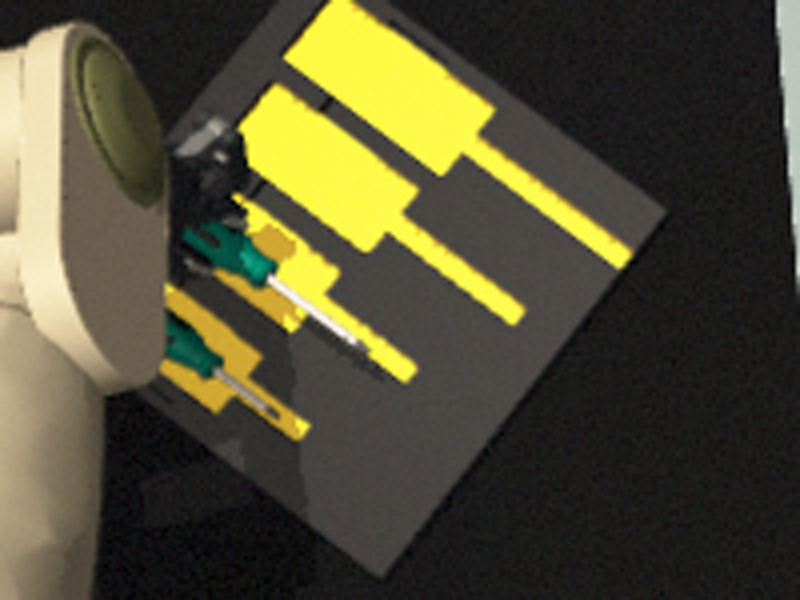

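Driver_1 sits in channel 1, with its blade ending at (275,410). Driver_2 is aligned over well_2, with its blade tip at (360,345) above the channel. Lower and release.

```bash
python3 -m inch '1 0 6 0 0 0; 0.5 0 10 0 0 0; 0 0 10 0 0 0; 0 0 6 0 0 0; 0 0 4 0 0 0; 0 0 2 0 0 0; 0 0 1 0 0 0; 0 0 0.5 0 0 0; 0 0 0 0 0 0; 0 0 0 0 0 0'
python3 -m inch '0 0 0 0 0 0; 0 0 0 0 0 0; 0 0 0 0 0 0; 0 0 0 0 0 0; 0 0 0 0 0 0; 0 0 0 0 0 0; 0 0 -3 0 0 0; 0 0 -6 0 0 0; 0 0 -12 0 0 0; 0 0 -20 0 0 0' 0.5
python3 -m inch '0 0 -20 0 0 0; 0 0 -20 0 0 0; 0 0 -5 0 0 0; 0 0 0 0 0 1; 0 0 0 0 0 1; 0 0 0 0 0 1; 0 0 0 0 0 1; 0 0 0 0 0 1; 0 0 0 0 0 1; 0 0 0 0 0 1'
python3 - <<'E'
from h import *
go(606,-86.5,75,11.6)
c=ctrl.capture("top")
for p in comps(teal(c)): 
    if p[:,0].max()<270 and p[:,0].min()>70: print(p.mean(0),[np.round(v,1) for v in rect(unproj(c,p,24))])
E
```

```text
time_s: 29.38
eef_pos: [541.6, 286.3, -7.9]
ee_rot: [0.0, 0.893, 0.45, 0.0]
force: [-0.1, -1.0, -0.3]
grip_width: 0.292
grip_force: 59.5
time_s: 30.22
eef_pos: [540.6, 286.0, 32.7]
ee_rot: [-0.0, 0.893, 0.45, -0.001]
force: [-0.5, -0.1, 0.9]
grip_width: 0.5
grip_force: 0.0
time_s: 31.05
eef_pos: [541.3, 286.2, 77.7]
ee_rot: [0.0, 0.995, 0.097, -0.0]
force: [-0.4, -0.1, 0.7]
grip_width: 0.501
grip_force: 0.0
pos [541.3 286.2  77.7] psi 11.2 tilt [-0. -0.] shift [ -8.7 378.2   2.8] turn -0.07 t 31.05 q6 1.67
[152.17877095 183.56424581] [array([540.2, 282.9]), np.float64(72.7), np.float64(22.9), np.float32(56.5)]
[132.42774566 203.75722543] [array([487.1, 327.4]), np.float64(71.9), np.float64(20.0), np.float32(55.6)]
```

```bash
python3 -m inch '-1 18 0 0 0 0; -1 30 0 0 0 0; -1 30 0 0 0 0; -1 30 0 0 0 0; -1 30 0 0 0 0; -1 30 0 0 0 0; -1 30 0 0 0 0; -1 30 0 0 0 0; -0.7 30 0 0 0 0; 0 30 0 0 0 0' 0.55
python3 -m inch '0 30 0 0 0 0; 0 30 0 0 0 0; 0 20 0 0 0 0; 0 10 0 0 0 0; 0 0 5 0 0 0; 0 0 5 0 0 0; 0 0 0 0 0 0; 0 0 0 0 0 0; 0 0 0 0 0 0; 0 0 0 0 0 0'
python3 - <<'E'
from h import *
go(606,-86.5,-16.5,11.6)
c=ctrl.capture("wrist")
for p in comps(teal(c),500): print(p.mean(0).round(),[np.round(v,1) for v in rect(unproj(c,p,18))])
E
```

```text
time_s: 31.93
eef_pos: [590.1, 0.8, 77.9]
ee_rot: [-0.0, 0.995, 0.101, -0.0]
force: [-0.5, -0.5, 0.3]
grip_width: 0.546
grip_force: 0.0
time_s: 32.77
eef_pos: [608.2, -85.2, 68.0]
ee_rot: [0.0, 0.995, 0.101, 0.0]
force: [-0.3, -0.2, -0.1]
grip_width: 0.552
grip_force: 0.0
pos [608.2 -85.2  68. ] psi 11.5 tilt [ 0. -0.] shift [-2.4  0.8 84.5] turn -0.01 t 32.77 q6 1.04
[318. 203.] [array([600.9, -88.3]), np.float64(97.5), np.float64(28.1), np.float32(12.1)]
```

```bash
python3 -m inch '-3 1.2 6 0 0 0; -1.5 0 14 0 0 0; 0 0 18 0 0 0; 0 0 18 0 0 0; 0 0 12 0 0 0; 0 0 8 0 0 0; 0 0 5 0 0 0; 0 0 3 0 0 0; 0 0 1 0 0 0; 0 0 0 0 0 0'
python3 -m inch '0 0 0 0 0 0; 0 0 0 0 0 0; 0 0 0 0 0 0; 0 0 0 0 0 0; 0 0 0 0 0 0; 0 0 0 0 0 0; 0 0 0 0 0 0; 0 0 0 0 0 0; 0 0 0 0 0 0; 0 0 0 0 0 0' 0.15 60
python3 - <<'E'
from h import *
go(*PLACE[3][:2],70,53.1)
E
```

```text
time_s: 33.65
eef_pos: [604.2, -88.1, -16.8]
ee_rot: [0.0, 0.995, 0.1, 0.0]
force: [-0.2, 0.2, -0.7]
grip_width: 0.548
grip_force: 0.0
time_s: 34.48
eef_pos: [604.5, -88.1, -16.3]
ee_rot: [0.0, 0.995, 0.1, 0.001]
force: [-0.1, 0.7, 5.9]
grip_width: 0.329
grip_force: 60.0
pos [604.5 -88.1 -16.3] psi 11.5 tilt [ 0.002 -0.001] shift [  57.  -326.8  -86.5] turn -6.94 t 34.48 q6 1.03
```

```bash
python3 -m inch '0 0 -3 0 0 0; 0 0 -8 0 0 0; 0 0 -14 0 0 0; 0 0 -20 0 0 0; 0 0 -20 0 0 0; 0 0 -15 0 0 0; 0 0 -8 0 0 0; 1 -6 0 0 0 0; 2 -15 0 0 0 0; 4 -24 0 0 0 0'
python3 -m inch '5 -28 0 0 0 0; 5 -28 0 0 0 0; 5 -28 0 0 0 0; 5 -28 0 0 0 0; 5 -28 0 0 0 0; 5 -28 0 0 0 0; 5 -28 0 0 0 0; 5 -28 0 0 0 0; 5 -26 0 0 0 0; 4 -18 0 0 0 0'
python3 -m inch '1 -14 0 0 0 0; 0 0 0 0 0 -0.6; 0 0 0 0 0 -1.1; 0 0 0 0 0 -1.1; 0 0 0 0 0 -1.1; 0 0 0 0 0 -1.1; 0 0 0 0 0 -1.1; 0 0 0 0 0 -0.8; 0 0 0 0 0 0; 0 0 0 0 0 0'
python3 - <<'E'
from h import *
go(*PLACE[3][:2],31,53.1)
E
```

```text
time_s: 35.32
eef_pos: [601.0, -42.2, 69.5]
ee_rot: [-0.0, 0.995, 0.099, -0.001]
force: [0.5, 0.2, -1.9]
grip_width: 0.332
grip_force: 59.3
time_s: 36.15
eef_pos: [594.5, 233.4, 69.2]
ee_rot: [-0.0, 0.995, 0.101, -0.001]
force: [-0.2, 0.2, -0.9]
grip_width: 0.334
grip_force: 59.3
time_s: 36.98
eef_pos: [594.0, 244.1, 70.0]
ee_rot: [-0.0, 0.896, 0.444, -0.001]
force: [0.1, 0.6, -0.6]
grip_width: 0.332
grip_force: 59.3
pos [594.  244.1  70. ] psi 52.7 tilt [-0.001 -0.   ] shift [ 0.3  1.3 39. ] turn -0.06 t 36.98 q6 0.86
```

```bash
python3 -m inch '0 1.3 8 0 0 -0.06; 0 0 12 0 0 0; 0 0 12 0 0 0; 0 0 6 0 0 0; 0 0 2 0 0 0; 0 0 0 0 0 0; 0 0 0 0 0 0; 0 0 0 0 0 0; 0 0 0 0 0 0; 0 0 0 0 0 0'
python3 - <<'E'
from h import *
go(*PLACE[3][:2],-8.3,53.1)
c=ctrl.capture("wrist"); z=ctrl.sense()["eef_pos"][2]+16.3+3+15
for p in comps(teal(c),800): print(p.mean(0).round(),[np.round(v,1) for v in rect(unproj(c,p,z))])
c=ctrl.capture("top")
im=cv2.resize(c["image"][120:270,90:290],(800,600),interpolation=cv2.INTER_CUBIC); cv2.imwrite("pics/w10.png",im[:,:,::-1])
E
```

```text
time_s: 37.82
eef_pos: [596.0, 243.1, 31.2]
ee_rot: [0.0, 0.894, 0.448, 0.0]
force: [-0.3, 0.4, -1.3]
grip_width: 0.334
grip_force: 59.3
pos [596.  243.1  31.2] psi 53.2 tilt [0.001 0.   ] shift [-0.2 -0.9 39.5] turn 0.02 t 37.82 q6 0.85
[195. 219.] [array([564.4, 289.1]), np.float64(64.9), np.float64(21.4), np.float32(54.5)]
[ 79. 215.] [array([522.8, 320. ]), np.float64(57.8), np.float64(22.5), np.float32(53.3)]
[318. 262.] [array([593.3, 237.4]), np.float64(97.8), np.float64(28.5), np.float32(53.1)]
```

View pics/w10.png

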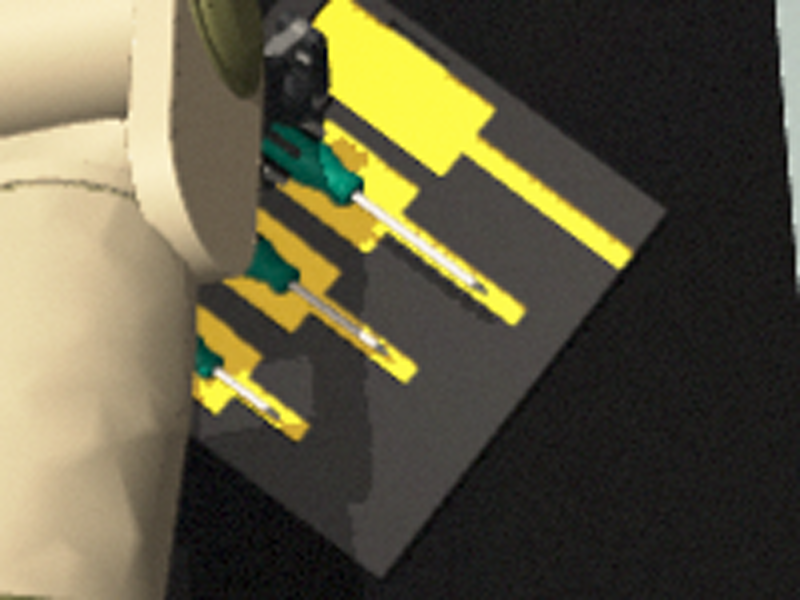

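Drivers 1 and 2 lie in their channels, and driver_3 is aligned over well_3 with its tip at (485,288). I'll move it back 4 mm, lower it and release.

```bash
python3 -m inch '2 -0.5 6 0 0 0; 2 -0.4 10 0 0 0; 0 0 10 0 0 0; 0 0 6 0 0 0; 0 0 4 0 0 0; 0 0 2 0 0 0; 0 0 1 0 0 0; 0 0 0.5 0 0 0; 0 0 0 0 0 0; 0 0 0 0 0 0'
python3 -m inch '0 0 0 0 0 0; 0 0 0 0 0 0; 0 0 0 0 0 0; 0 0 0 0 0 0; 0 0 0 0 0 0; 0 0 0 0 0 0; 0 0 -3 0 0 0; 0 0 -6 0 0 0; 0 0 -12 0 0 0; 0 0 -20 0 0 0' 0.53
python3 -m inch '0 0 -20 0 0 0; 0 0 -20 0 0 0; 0 0 -5 0 0 0; 0 0 0 0 0 -1.1; 0 0 0 0 0 -1.1; 0 0 0 0 0 -1.1; 0 0 0 0 0 -1.1; 0 0 0 0 0 -1.1; 0 0 0 0 0 -1.1; 0 0 0 0 0 -1.1'
python3 -m inch '0 0 0 0 0 -1.1; 0 0 0 0 0 -1.1; 0 0 0 0 0 -1.1; 0 0 0 0 0 -1.1; 0 0 0 0 0 -1.1; 0 0 0 0 0 -1.1; 0 0 0 0 0 -1.1; 0 0 0 0 0 -1.1; 0 0 0 0 0 -1.1; 0 0 0 0 0 -1.1'
python3 - <<'E'
from h import *
go(507.5,-249.5,75,191.4)
E
```

```text
time_s: 38.75
eef_pos: [597.7, 246.8, -8.3]
ee_rot: [0.0, 0.894, 0.448, 0.0]
force: [-0.6, -0.5, 2.1]
grip_width: 0.333
grip_force: 59.6
time_s: 39.58
eef_pos: [596.6, 246.6, 32.1]
ee_rot: [-0.0, 0.894, 0.448, -0.001]
force: [0.0, -0.3, -0.1]
grip_width: 0.532
grip_force: 0.0
time_s: 40.42
eef_pos: [597.3, 246.8, 77.2]
ee_rot: [-0.0, 0.644, 0.765, -0.0]
force: [0.1, -0.8, -0.3]
grip_width: 0.53
grip_force: 0.0
time_s: 41.25
eef_pos: [597.3, 246.8, 77.2]
ee_rot: [-0.0, 0.124, 0.992, -0.0]
force: [-1.0, 0.5, 0.2]
grip_width: 0.532
grip_force: 0.0
pos [597.3 246.8  77.2] psi 165.8 tilt [-0. -0.] shift [ -35.  -503.1    2.3] turn -4.27 t 41.25 q6 -1.11
```

```bash
python3 -m inch '-2 -20 0 0 0 0; -2 -30 0 0 0 0; -2 -30 0 0 0 0; -2 -30 0 0 0 0; -2 -30 0 0 0 0; -2 -30 0 0 0 0; -2 -30 0 0 0 0; -2 -30 0 0 0 0; -2 -30 0 0 0 0; -2 -30 0 0 0 0' 0.6
python3 -m inch '-2 -30 0 0 0 0; -2 -30 0 0 0 0; -2 -30 0 0 0 0; -2 -30 0 0 0 0; -2 -30 0 0 0 0; -2 -30 0 0 0 0; -2 -20 0 0 0 0; -1 -13 0 0 0 0; 0 0 0 0 0 -1.1; 0 0 0 0 0 -1.1'
python3 -m inch '0 0 0 0 0 -1.1; 0 0 0 0 0 -0.97; 0 0 5 0 0 0; 0 0 5 0 0 0; 0 0 0 0 0 0; 0 0 0 0 0 0; 0 0 0 0 0 0; 0 0 0 0 0 0; 0 0 0 0 0 0; 0 0 0 0 0 0'
python3 - <<'E'
from h import *
go(507.5,-249.5,-17,191.4)
c=ctrl.capture("wrist")
for p in comps(teal(c),500): print(p.mean(0).round(),[np.round(v,1) for v in rect(unproj(c,p,19.5))])
c=ctrl.capture("top")
for p in comps(teal(c)): 
    if p[:,0].max()<270 and p[:,0].min()>70: print(p.mean(0).round(),[np.round(v,1) for v in rect(unproj(c,p,25))])
E
```

```text
time_s: 42.08
eef_pos: [543.3, -40.3, 77.4]
ee_rot: [0.0, 0.127, 0.992, -0.0]
force: [0.1, -0.1, 0.1]
grip_width: 0.601
grip_force: 0.0
time_s: 42.92
eef_pos: [504.6, -249.3, 77.2]
ee_rot: [-0.0, 0.01, 1.0, 0.0]
force: [-0.2, 0.6, -0.1]
grip_width: 0.595
grip_force: 0.0
time_s: 43.75
eef_pos: [504.9, -248.9, 67.4]
ee_rot: [0.0, -0.096, 0.995, -0.0]
force: [-0.4, 0.3, -0.5]
grip_width: 0.6
grip_force: 0.0
pos [ 504.9 -248.9   67.4] psi -169.0 tilt [ 0. -0.] shift [-2.5 -1.1 84.4] turn -0.06 t 43.75 q6 -2.43
[318. 204.] [array([ 510.1, -249.5]), np.float64(110.1), np.float64(31.1), np.float32(11.4)]
[166. 158.] [array([599.2, 248.3]), np.float64(97.4), np.float64(25.6), np.float32(53.2)]
[148. 180.] [array([544. , 288.4]), np.float64(86.5), np.float64(23.4), np.float32(54.7)]
[131. 203.] [array([488.7, 328.4]), np.float64(75.7), np.float64(20.5), np.float32(53.5)]
```

Three drivers lie parallel in their wells. Driver_4's handle middle is (509,-249.5) and its heading is 11.4°. Grip it.

```bash
python3 -m inch '-2 -1.4 6 0 0 0; -2 0 14 0 0 0; 0 0 18 0 0 0; 0 0 18 0 0 0; 0 0 12 0 0 0; 0 0 8 0 0 0; 0 0 5 0 0 0; 0 0 3 0 0 0; 0 0 0 0 0 0; 0 0 0 0 0 0'
python3 -m inch '0 0 0 0 0 0; 0 0 0 0 0 0; 0 0 0 0 0 0; 0 0 0 0 0 0; 0 0 0 0 0 0; 0 0 0 0 0 0; 0 0 0 0 0 0; 0 0 0 0 0 0; 0 0 0 0 0 0; 0 0 0 0 0 0' 0.2 70
python3 - <<'E'
from h import *
go(*PLACE[4][:2],70,53.1)
E
```

```text
time_s: 44.68
eef_pos: [509.3, -249.7, -16.2]
ee_rot: [0.0, -0.096, 0.995, -0.0]
force: [0.9, 0.0, -0.5]
grip_width: 0.602
grip_force: 0.0
time_s: 45.52
eef_pos: [509.5, -249.8, -15.8]
ee_rot: [0.001, -0.096, 0.995, -0.001]
force: [-1.2, 0.0, 6.3]
grip_width: 0.366
grip_force: 70.1
pos [ 509.5 -249.8  -15.8] psi -168.9 tilt [ 0.001 -0.001] shift [-223.6  416.9  -86. ] turn 22.99 t 45.52 q6 -2.43
```

```bash
python3 -m inch '0 0 -3 0 0 0; 0 0 -8 0 0 0; 0 0 -14 0 0 0; 0 0 -20 0 0 0; 0 0 -20 0 0 0; 0 0 -14 0 0 0; 0 0 -7 0 0 0; 0 0 0 0 0 0; -5 9 0 0 0 0; -9 17 0 0 0 0'
python3 -m inch '-12.5 23.3 0 0 0 0; -12.5 23.3 0 0 0 0; -12.5 23.3 0 0 0 0; -12.5 23.3 0 0 0 0; -12.5 23.3 0 0 0 0; -12.5 23.3 0 0 0 0; -12.5 23.3 0 0 0 0; -12.5 23.3 0 0 0 0; -12.5 23.3 0 0 0 0; -12.5 23.3 0 0 0 0'
python3 -m inch '-12.5 23.3 0 0 0 0; -12.5 23.3 0 0 0 0; -12.5 23.3 0 0 0 0; -12.5 23.3 0 0 0 0; -12.5 23.3 0 0 0 0; -12.5 23.3 0 0 0 0; -6 12 0 0 0 0; -3.6 6 0 0 0 0; 0 0 0 0 0 0.6; 0 0 0 0 0 1'
python3 -m inch '0 0 0 0 0 1.1; 0 0 0 0 0 1.1; 0 0 0 0 0 1.1; 0 0 0 0 0 1.1; 0 0 0 0 0 1.1; 0 0 0 0 0 1.1; 0 0 0 0 0 1.1; 0 0 0 0 0 1.1; 0 0 0 0 0 1.1; 0 0 0 0 0 1.1'
python3 - <<'E'
from h import *
go(*PLACE[4][:2],31,53.1)
E
```

```text
time_s: 46.35
eef_pos: [517.1, -221.4, 68.2]
ee_rot: [-0.001, -0.095, 0.995, 0.0]
force: [-0.4, -0.6, -2.0]
grip_width: 0.364
grip_force: 69.5
time_s: 47.18
eef_pos: [595.1, 33.6, 67.9]
ee_rot: [-0.001, -0.096, 0.995, 0.0]
force: [0.4, -0.0, -1.7]
grip_width: 0.365
grip_force: 69.5
time_s: 48.02
eef_pos: [647.7, 202.9, 67.9]
ee_rot: [-0.001, -0.012, 1.0, -0.0]
force: [-0.1, -0.1, -1.7]
grip_width: 0.366
grip_force: 69.5
time_s: 48.85
eef_pos: [647.8, 202.2, 68.1]
ee_rot: [-0.001, 0.537, 0.844, -0.001]
force: [-0.3, 0.4, -1.0]
grip_width: 0.369
grip_force: 69.5
pos [647.8 202.2  68.1] psi 115.1 tilt [-0.002 -0.   ] shift [-0.4  1.1 37.1] turn 10.33 t 48.85 q6 -0.31
```

```bash
python3 -m inch '0 0 0 0 0 1.1; 0 0 0 0 0 1.1; 0 0 0 0 0 1.1; 0 0 0 0 0 1.1; 0 0 0 0 0 1.1; 0 0 0 0 0 1.1; 0 0 0 0 0 1.1; 0 0 0 0 0 1.1; 0 0 0 0 0 0.9; 0 0 0 0 0 0.5'
python3 -m inch '0 0 8 0 0 0; 0 0 12 0 0 0; 0 0 10 0 0 0; 0 0 5 0 0 0; 0 0 2 0 0 0; 0 0 0 0 0 0; 0 0 0 0 0 0; 0 0 0 0 0 0; 0 0 0 0 0 0; 0 0 0 0 0 0'
python3 - <<'E'
from h import *
go(*PLACE[4][:2],-7.8,53.1)
c=ctrl.capture("wrist"); z=ctrl.sense()["eef_pos"][2]+15.8+3+16.5
for p in comps(teal(c),800): print(p.mean(0).round(),[np.round(v,1) for v in rect(unproj(c,p,z))])
c=ctrl.capture("top")
im=cv2.resize(c["image"][120:270,90:290],(800,600),interpolation=cv2.INTER_CUBIC); cv2.imwrite("pics/w11.png",im[:,:,::-1])
E
```

```text
time_s: 49.68
eef_pos: [647.8, 202.2, 68.1]
ee_rot: [-0.0, 0.891, 0.454, -0.001]
force: [0.5, -0.1, -1.4]
grip_width: 0.361
grip_force: 69.5
time_s: 50.52
eef_pos: [648.7, 202.5, 32.7]
ee_rot: [0.0, 0.89, 0.456, 0.0]
force: [0.4, 0.0, -1.4]
grip_width: 0.363
grip_force: 69.5
pos [648.7 202.5  32.7] psi 54.3 tilt [0.001 0.   ] shift [-0.1  0.2 40.5] turn 0.19 t 50.52 q6 0.75
[192. 159.] [array([632.6, 270.2]), np.float64(20.7), np.float64(19.6), np.float32(52.5)]
[ 75. 205.] [array([574.6, 283.3]), np.float64(66.4), np.float64(21.5), np.float32(47.5)]
[319. 253.] [array([649.1, 201.3]), np.float64(106.9), np.float64(32.4), np.float32(54.2)]
[199. 250.] [array([610.4, 241. ]), np.float64(54.8), np.float64(18.5), np.float32(61.2)]
```

View pics/w11.png

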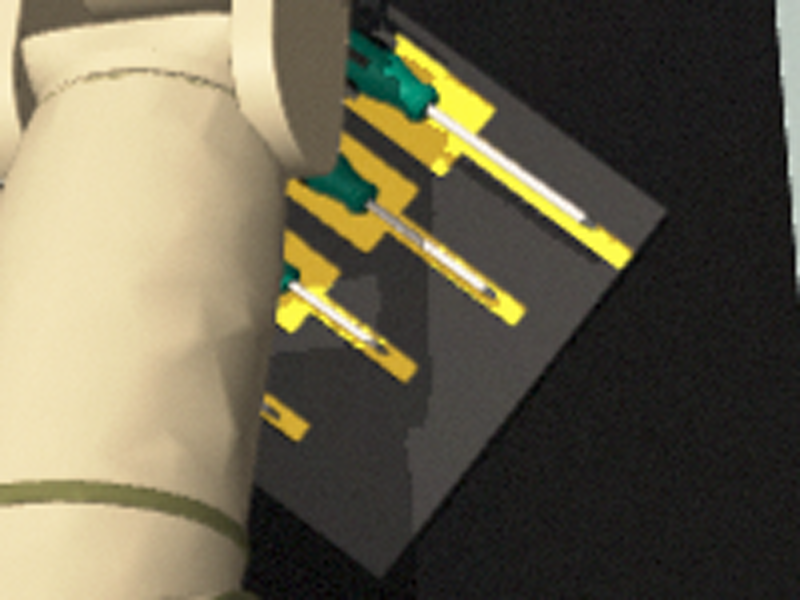

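Driver_4 is over well_4 with its tip at (590,220). It's 1° off, which I'll correct before lowering and releasing.

```bash
python3 -m inch '0 0 6 0 0 0.19; 0 0 10 0 0 0; 0 0 10 0 0 0; 0 0 7 0 0 0; 0 0 4 0 0 0; 0 0 2 0 0 0; 0 0 1 0 0 0; 0 0 0.5 0 0 0; 0 0 0 0 0 0; 0 0 0 0 0 0'
python3 -m inch '0 0 0 0 0 0; 0 0 0 0 0 0; 0 0 0 0 0 0; 0 0 0 0 0 0; 0 0 0 0 0 0; 0 0 0 0 0 0; 0 0 -3 0 0 0; 0 0 -6 0 0 0; 0 0 -12 0 0 0; 0 0 -20 0 0 0' 0.57
python3 -m inch '0 0 -20 0 0 0; 0 0 -20 0 0 0; 0 0 -20 0 0 0; 0 30 0 0 0 0; 0 30 0 0 0 0; 0 30 0 0 0 0; 0 30 0 0 0 0; 0 30 0 0 0 0; 0 30 0 0 0 0; 0 30 0 0 0 0'
python3 -m inch '0 30 0 0 0 0; 0 30 0 0 0 0; 0 30 0 0 0 0; -15 25 0 0 0 0; -15 25 0 0 0 0; -15 25 0 0 0 0; -15 20 0 0 0 0; 0 0 0 0 0 0; 0 0 0 0 0 0; 0 0 0 0 0 0'
python3 - <<'E'
from h import *
s=ctrl.sense(); print(s["eef_pos"])
c=ctrl.capture("top")
for p in comps(teal(c)): 
    if p[:,0].max()<290 and p[:,0].min()>70: print(p.mean(0).round(),[np.round(v,1) for v in rect(unproj(c,p,25))])
d=ctrl.capture("scene")
im=np.vstack([cv2.resize(c["image"][90:270,90:330],(400,300),interpolation=cv2.INTER_CUBIC),cv2.resize(d["image"][200:368,320:544],(400,300),interpolation=cv2.INTER_CUBIC)]); cv2.imwrite("pics/w12.png",im[:,:,::-1])
E
```

```text
time_s: 51.45
eef_pos: [648.8, 202.5, -7.7]
ee_rot: [0.0, 0.894, 0.447, 0.0]
force: [-1.1, -0.8, 2.9]
grip_width: 0.366
grip_force: 69.8
time_s: 52.28
eef_pos: [647.7, 202.3, 32.5]
ee_rot: [-0.0, 0.894, 0.447, -0.001]
force: [0.2, 0.4, 0.6]
grip_width: 0.566
grip_force: 0.0
time_s: 53.12
eef_pos: [811.4, 79.5, 94.7]
ee_rot: [0.001, 0.895, 0.446, 0.001]
force: [0.9, -0.6, 0.6]
grip_width: 0.574
grip_force: 0.0
time_s: 53.95
eef_pos: [836.5, -78.0, 79.8]
ee_rot: [0.014, 0.894, 0.447, 0.028]
force: [-0.1, 0.7, 0.4]
grip_width: 0.567
grip_force: 0.0
[836.48979778 -78.04888315  79.77685988]
[183. 137.] [array([653.2, 206.5]), np.float64(111.3), np.float64(27.4), np.float32(52.5)]
[166. 158.] [array([599.2, 248.5]), np.float64(96.9), np.float64(26.1), np.float32(52.5)]
```

View pics/w12.png

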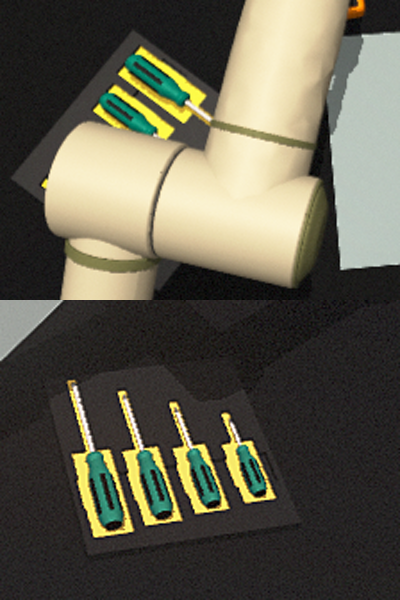

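All four drivers lie flat in their own wells, shortest at (258,470) to longest at (105,490) in the lower view, blades in the channels. The arm is clear and feels no contact force.

```bash
python3 -c "
from rig import ctrl
print(ctrl.sense()['dq'].round(3)); print(ctrl.finish_job())"
```

```text
[ 0.003  0.009  0.    -0.002  0.002 -0.002]
the job is handed in; nothing more can be done
None
```

All four screwdrivers are back in their own tray cut-outs, placed shortest to longest and lying flat with the blades in the channels; the multimeter, tape measure and red look-alikes were left alone, and I handed the job in at about 54 s (no verdict was returned).

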